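# Put away the microscope parts and reagent bottles

## Robot

A 6-joint arm with a two-finger parallel gripper is mounted at the origin on the work surface. World frame = base frame: x ahead of the robot, y to its left, z up, the work surface at z = 0. Lengths are in m, angles in rad, forces in N, time in s.
With the tool pointing down it reaches from about 0.425 to 0.95 m from the base axis. Payload 3.5 kg.
Tool frame: the origin (TCP) lies at the very end of the fingers, on their centre line; the grasp point (between the pads) lies 19 mm behind it; x points along the fingers, z is the direction in which the jaws open and shut, and the axes are right-handed (so a half turn about x gives the same grasp; the last joint's range is limited). The gripper opens to 85 mm and grips with 20 to 120 N. Pads are 22 mm wide; open, the fingers measure 114 mm over their backs; the gripper's body (76 mm by 85 mm) begins 54 mm behind the grasp point. The pads swing forward as they close: fully open they stand 13 mm farther back than shut.
Start: joints at [0.963, 0.286, 1.577, -0, 1.279, -0.15], TCP at [0.298, 0.605, 0.231] pointing down, gripper open.
Joint ranges: [-2.77, 2.77], [-0.9, 2.22], [0.21, 2.48], [-1.53, 4.67], [0.24, 2.81], [-2.84, 2.84]. Speed limits (rad/s): [2.79, 2.79, 3.14, 3.14, 3.14, 3.14].

## Interface

Orientations are given as a unit quaternion [x, y, z, w].
In Python, from plant import ctrl, cams gives the robot as it stands.
- The arm moves only by the tool play_rows, never from a script. Its argument "rows" is a list of rows, each a list of 3 entries, a list of its own where there are three numbers: the opening in per cent of the stroke, from 0 (shut) to 100 (fully open), then the shift along the tool's x, y, z in units of 0.3 m (1.0 is 0.3 m), then the turn, a rotation vector about the tool's x, y, z in units of pi/2 rad (1.0 is pi/2 rad). A call has 1 to 10 rows; each row is the pose to reach, as a shift and turn from the pose commanded when the call began, along the tool's axes at that moment; what a row does not reach only later rows make up. A row lasts 1/12 s, in which the tool goes at most 41.7 mm and 7.16 degrees, less where a joint would pass 70% of its speed; a pose out of reach is approached as far as the arm can. A call with a number of a shift or a turn outside -1 to 1 is refused whole. A call with a gripper value outside its range is refused whole. The fingers move at their own pace and stop on an object; "force" is the grip in N (left out, the last holds). Time passes only in rows, so rows that repeat a pose let the fingers close. It gives the time, the measured TCP pose, the force and the opening at its end, in the units of the state.
- ctrl.get_state(): the state, without advancing time (a new reading comes with each control period).
- cams.read_camera(name): name is "scene" or "side" or "wrist"; returns a dict with "color" (420x560x3 uint8, red, green, blue), "fx", "fy", "cx", "cy" (pixels), "view" (4x4, takes a point from world to camera coordinates). Camera axes: x right, y down, z forward; pixel columns grow to the right and rows downward; lengths in m; the calibration is good to about 2 mm. The wrist camera is an equidistant fisheye: a pixel r from the principal point sees the ray r / f radians off the axis. A picture is of the moment at which its call begins. There is no depth.
- ctrl.sign_off(): hands the job in, once; it reports no verdict.
The state is a dict: "time": time; "qpos": joint angles; "dq": joint speeds; "joint_efforts": joint torques, N m; "eef_pos": TCP position; "tcp_rot": TCP orientation; "contact_force": force on the tool from outside, world axes, zero at the start; "wrist_torque": the same for the moment, N m; "opening": opening from 0.0 (shut) to 1.0 (fully open).
Only numpy, scipy, OpenCV 4.12 (cv2) and the standard library are available. Lean on these libraries where they do the work, as an engineer would, in place of code of your own. Each camera call takes 0.05 s, during which the arm holds its last target. There are 200 camera calls.

## Task

Clear the bench by the microscopes: stand the two eyepieces in the two-bay box, one in each bay, stand the two small amber bottles in the plain rectangular tray, and lay the short, wide objective lens in the round dish. Set everything down gently and upright, as it stands now and flat on the floor of its tray, with no dropping or knocking over, and leave the white jar and the stack of petri dishes where they are.

Things in the scene. Friction and masses are not known exactly. Their poses are not given: they have to be found in the camera images.
- eyepiece_1: Microscope eyepiece standing upright on the bench: a black cylinder 34 mm in diameter, 56 mm tall over all; its lowest 12 mm is a steel sleeve 30 mm in diameter; pale glass disc 22 mm across on top. About 80 g. One of two alike. Origin: centre of the underside; z up along its axis. Grip it across the black part from above.
- eyepiece_2: Microscope eyepiece standing upright on the bench: a black cylinder 34 mm in diameter, 56 mm tall over all; its lowest 12 mm is a steel sleeve 30 mm in diameter; pale glass disc 22 mm across on top. About 80 g. One of two alike. Origin: centre of the underside; z up along its axis. Grip it across the black part from above.
- bottle_1: Small amber glass reagent bottle standing upright: round body 38 mm in diameter up to 48 mm height with a pale paper label, then a shoulder and a black screw cap 24 mm in diameter; 78 mm tall over all. About 110 g. One of two alike. Origin: centre of the underside; z up along its axis. Grip it across the body from above.
- bottle_2: Small amber glass reagent bottle standing upright: round body 38 mm in diameter up to 48 mm height with a pale paper label, then a shoulder and a black screw cap 24 mm in diameter; 78 mm tall over all. About 110 g. One of two alike. Origin: centre of the underside; z up along its axis. Grip it across the body from above.
- lens: Auxiliary objective lens of the microscope, lying flat: a short black cylinder 52 mm in diameter and 26 mm tall with a wide steel-rimmed greenish glass 37 mm across on top and a steel ring round its side. About 120 g. Origin: centre of the underside; z up along its axis.
- two_bay_box: White plastic open box with dark grey floor, fixed; a 6 mm divider at its y = 0, as high as the walls, makes two bays. Outside 74 mm along its x, 138 mm along its y, 18 mm high; walls and floor 4 mm thick (inner floor 4 mm above the bench). Each bay 66 x 62 mm inside, centred at x = 0, y = +34 or -34 mm. Origin: centre of the underside. Yaw within 0.35 rad of the robot's axes.
- plain_tray: Bare metal rectangular tray without divider, fixed to the bench. Outside 90 mm along its x, 150 mm along its y, 18 mm high; walls and floor 4 mm thick, so its inner floor is 4 mm above the bench and measures 82 by 142 mm. Room for the two bottles side by side along its y. Origin: centre of the underside. Turned by up to 0.35 rad.
- round_dish: Shallow round steel dish, fixed to the bench: 130 mm across outside at the rim, 12 mm high, wall and floor 4 mm thick, so its inner floor is 4 mm above the bench and about 118 mm across. Origin: centre of the underside.
- jar: Bystander: white plastic jar 62 mm in diameter with a blue screw cap, 100 mm tall, about 350 g, standing beyond the trays. Loose; leave it. Origin: centre of the underside.
- petri_stack: Bystander: stack of two closed petri dishes with white lids (a low white disc from above), 90 mm in diameter, 30 mm tall, about 150 g, beyond the trays. Loose; leave it. Origin: centre of the underside.

How it is judged:
At the end, for the whole second after the job is handed in: One eyepiece in each bay (within 20 mm of the bay centre across, 15 to 52 mm from the divider), both bottles in the plain tray, the lens in the round dish within 40 mm of its centre; all on the tray floor (4 mm), upright within 0.12 rad, at rest; jar and petri dishes within 20 mm of their start (((x of eyepiece_1 in the frame of two_bay_box between -0.02 and 0.02 m and y of eyepiece_1 in the frame of two_bay_box between 0.015 and 0.052 m and x of eyepiece_2 in the frame of two_bay_box between -0.02 and 0.02 m and y of eyepiece_2 in the frame of two_bay_box between -0.052 and -0.015 m) or (x of eyepiece_2 in the frame of two_bay_box between -0.02 and 0.02 m and y of eyepiece_2 in the frame of two_bay_box between 0.015 and 0.052 m and x of eyepiece_1 in the frame of two_bay_box between -0.02 and 0.02 m and y of eyepiece_1 in the frame of two_bay_box between -0.052 and -0.015 m)) and z of eyepiece_1 in the frame of two_bay_box between 0 and 0.008 m and angle between each of eyepiece_1, eyepiece_2, bottle_1, bottle_2, lens's own z axis and vertical below 0.12 rad and z of eyepiece_2 in the frame of two_bay_box between 0 and 0.008 m and x of bottle_1 in the frame of plain_tray between -0.027 and 0.027 m and y of bottle_1 in the frame of plain_tray between -0.057 and 0.057 m and z of bottle_1 in the frame of plain_tray between 0 and 0.008 m and x of bottle_2 in the frame of plain_tray between -0.027 and 0.027 m and y of bottle_2 in the frame of plain_tray between -0.057 and 0.057 m and z of bottle_2 in the frame of plain_tray between 0 and 0.008 m and horizontal distance between lens and round_dish below 0.04 m and z of lens in the frame of round_dish between 0 and 0.008 m and linear speed of each of eyepiece_1, eyepiece_2, bottle_1, bottle_2, lens below 0.02 m/s and angular speed of each of eyepiece_1, eyepiece_2, bottle_1, bottle_2, lens below 0.3 rad/s and distance of each of jar, petri_stack from where it was at the start of the episode below 0.02 m); the robot touches nothing.
It fails at once if the jar was moved by more than 20 mm (distance of jar from where it was at the start of the episode above 0.02 m).
It fails at once if the petri_stack was moved by more than 20 mm (distance of petri_stack from where it was at the start of the episode above 0.02 m).
It fails at once if an eyepiece, a bottle or the lens was dropped from more than about 25 mm, thrown or knocked over (faster than 0.7 m/s while not held) ((linear speed of eyepiece_1 above 0.7 m/s and contact force between eyepiece_1 and the fingers below 0.02 N) or (linear speed of eyepiece_2 above 0.7 m/s and contact force between eyepiece_2 and the fingers below 0.02 N) or (linear speed of bottle_1 above 0.7 m/s and contact force between bottle_1 and the fingers below 0.02 N) or (linear speed of bottle_2 above 0.7 m/s and contact force between bottle_2 and the fingers below 0.02 N) or (linear speed of lens above 0.7 m/s and contact force between lens and the fingers below 0.02 N)).
It also fails if it takes over 128 s, if anything falls off the work surface, if the arm or the gripper's body presses on something with over 40 N, if the wrist force passes 120 N, or if a joint passes its speed limit or range.

## Working session

There is one attempt and no reset: what is moved stays moved. The work goes in short steps, Python scripts to look and compute and a tool call to move; the robot and the scene stay as the last step left them, time stands still between calls to the robot, and variables do not carry over. Pictures are saved under pics/ and viewed, about 12 in all and at most 16, crops included, and the job is handed in when it is done.

Besides the shell and the picture viewer there is one more tool, called after "Emit:" by a JSON object that holds its "op" and its "data". play_rows: Moves the arm, as the interface text tells. Shifts and turns lie within -1 to 1; 1 stands for 0.3 m of shift or pi/2 rad of turn. Its arguments: {"type":"object","properties":{"rows":{"type":"array"},"force":{"type":"number"}},"required":["rows"]}

```bash
ls; mkdir -p pics; python3 - <<'E'
from plant import ctrl,cams
import cv2,numpy as np
s=ctrl.get_state(); print({k:np.round(v,3) for k,v in s.items()})
for n in ("scene","side","wrist"):
    c=cams.read_camera(n); cv2.imwrite(f"pics/{n}0.png",c["color"][:,:,::-1])
    print(n,c["fx"],c["fy"],c["cx"],c["cy"]);print(np.round(c["view"],4).tolist())
E
```

```text
pics
{'time': np.float64(0.0), 'qpos': array([ 0.963,  0.287,  1.578, -0.   ,  1.279, -0.15 ]), 'dq': array([ 0.002, -0.001,  0.001,  0.002, -0.001, -0.   ]), 'joint_efforts': array([ 2.0000e-03, -4.0598e+01, -2.9263e+01, -0.0000e+00,  6.0000e-03,
        0.0000e+00]), 'eef_pos': array([0.298, 0.605, 0.23 ]), 'tcp_rot': array([-0.374,  0.601,  0.373,  0.6  ]), 'contact_force': array([ 0.469, -0.97 , -0.731]), 'wrist_torque': array([-0.036,  0.003,  0.031]), 'opening': np.float64(1.002)}
scene 400.72827206067126 400.72827206067126 270.83914885827113 218.46530209128048
[[0.0824, 0.9965, 0.015, -0.0529], [0.6197, -0.0395, -0.7838, -0.3291], [-0.7805, 0.0739, -0.6208, 1.519], [0.0, 0.0, 0.0, 1.0]]
side 396.36895013257526 396.36895013257526 281.20262720783785 203.52814636774963
[[-0.999, -0.0406, 0.0166, 0.5889], [-0.0339, 0.477, -0.8782, 0.0678], [0.0277, -0.878, -0.4779, 0.995], [0.0, 0.0, 0.0, 1.0]]
wrist 325.19226210127806 325.19226210127806 278.6605996171002 208.87017580958235
[[0.4425, 0.8968, -0.0029, -0.6735], [0.8666, -0.4268, 0.2584, -0.0336], [0.2305, -0.1168, -0.966, 0.3787], [0.0, 0.0, 0.0, 1.0]]
```

View pics/scene0.png

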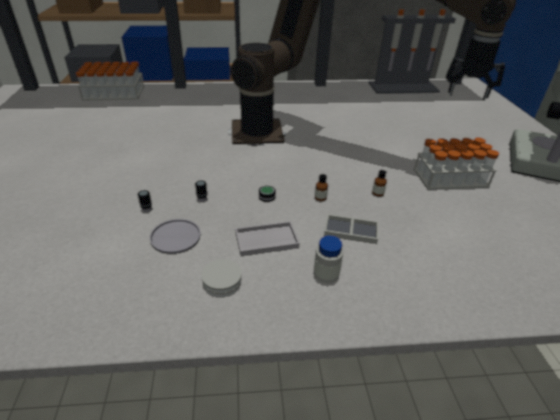

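View pics/side0.png

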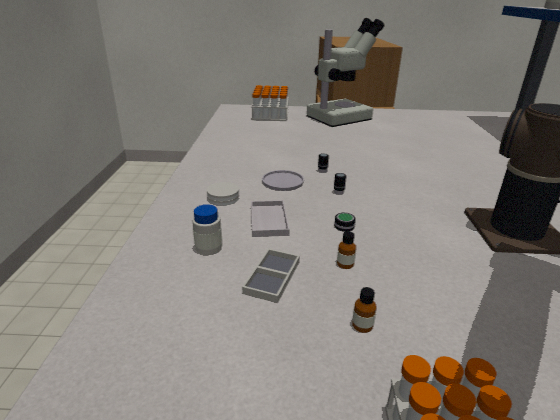

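The scene view shows eyepieces near (145,200) and (201,190), the lens at (267,193), and bottles at (321,188) and (380,184). The dish is at (176,236), the tray at (267,238), the box at (352,228), the jar at (329,258) and the petri stack at (222,278). I'll enlarge both views to read the pixels.

```bash
python3 - <<'E'
import cv2
a=cv2.imread("pics/scene0.png")[160:300,125:395]; a=cv2.resize(a,None,fx=2.96,fy=2.96,interpolation=cv2.INTER_CUBIC)
cv2.imwrite("pics/sc_crop.png",cv2.convertScaleAbs(a,alpha=1.6))
b=cv2.imread("pics/side0.png")[145:345,190:390]; cv2.imwrite("pics/sd_crop.png",cv2.convertScaleAbs(cv2.resize(b,None,fx=3,fy=3,interpolation=cv2.INTER_CUBIC),alpha=1.4))
E
```

```text
(no output)
```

View pics/sc_crop.png

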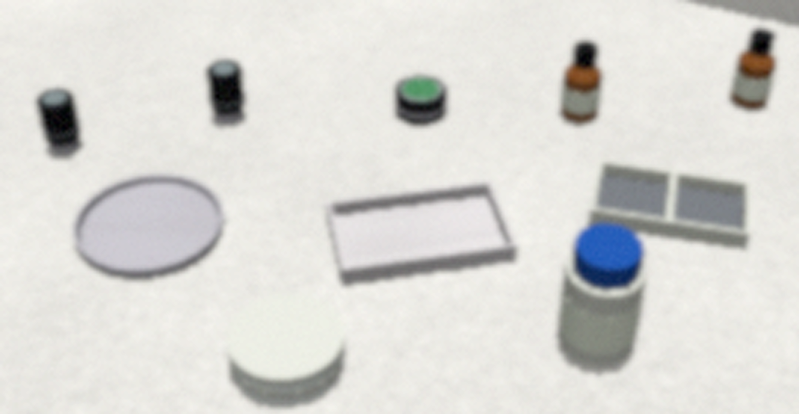

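View pics/sd_crop.png

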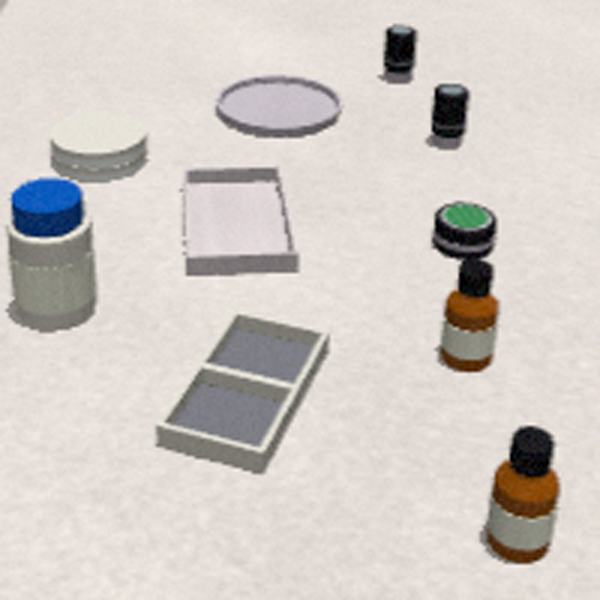

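```bash
cat > h.py <<'E'
import numpy as np, cv2
from plant import ctrl,cams
from scipy.spatial.transform import Rotation as R
def ray(c,u,v,z):
    "world xy of pixel at height z (c: camera dict); wrist is fisheye"
    x,y=(u-c["cx"])/c["fx"],(v-c["cy"])/c["fy"]
    if c.get("fish"):
        r=np.hypot(x,y); k=np.tan(r)/r if r>1e-9 else 1; x,y=x*k,y*k
    M=np.array(c["view"]);o=-M[:3,:3].T@M[:3,3]; d=M[:3,:3].T@np.array([x,y,1])
    return (o+d*(z-o[2])/d[2])[:2]
def cam(n):
    c=cams.read_camera(n); c["fish"]=n=="wrist"; return c
def shift(p,yaw_turn=0):
    "tool-frame shift (units) to world point p from current measured TCP"
    s=ctrl.get_state(); T=R.from_quat(s["tcp_rot"])
    return T.inv().apply(np.array(p)-s["eef_pos"])/0.3
E
python3 - <<'E'
from h import *
S=cam("scene");D=cam("side")
P=dict(eA=(.056,(57,97),(400,32)),eB=(.056,(226,69),(450,90)),lens=(.026,(421,90),(467,217)),bA=(.078,(586,47),(477,266)),bB=(.078,(763,36),(532,435)),
dish=(.012,(149,224),(278,105)),jar=(.1,(609,240),(48,195)),petri=(.03,(286,338),(99,138)),
tFL=(.018,(330,206),(279,169)),tFR=(.018,(489,187),(298,256)),tNR=(.018,(514,250),(186,259)),tNL=(.018,(342,272),(186,171)),
bFL=(.018,(604,165),(328,336)),bFR=(.018,(746,183),(265,458)),bNR=(.018,(747,236),(159,430)),bNL=(.018,(592,214),(238,317)))
W={}
for k,(z,a,b) in P.items():
    p=ray(S,125+a[0]/2.96,160+a[1]/2.96,z);q=ray(D,190+b[0]/3,145+b[1]/3,z);W[k]=(p+q)/2
    print(k,p.round(3),q.round(3),W[k].round(3),round(float(np.hypot(*W[k])),3))
for t in "tb":
    c={n:W[t+n] for n in("FL","FR","NR","NL")}; m=sum(c.values())/4
    d=(c["FR"]-c["FL"]+c["NR"]-c["NL"])/2; e=(c["NL"]-c["FL"]+c["NR"]-c["FR"])/2
    print(t,m.round(3),"len",np.hypot(*d).round(3),np.hypot(*e).round(3),"yaw",np.arctan2(-d[0],d[1]).round(3),np.arctan2(e[1],e[0]).round(3))
s=ctrl.get_state();print(R.from_quat(s["tcp_rot"]).as_matrix().round(3))
E
```

```text
eA [ 0.467 -0.334] [ 0.469 -0.327] [ 0.468 -0.33 ] 0.573
eB [ 0.43  -0.181] [ 0.429 -0.18 ] [ 0.429 -0.181] 0.466
lens [0.433 0.006] [0.429 0.008] [0.431 0.007] 0.431
bA [0.445 0.163] [0.443 0.165] [0.444 0.164] 0.473
bB [0.436 0.34 ] [0.431 0.339] [0.433 0.34 ] 0.551
dish [ 0.602 -0.242] [ 0.594 -0.228] [ 0.598 -0.235] 0.643
jar [0.746 0.122] [0.749 0.125] [0.747 0.124] 0.758
petri [ 0.762 -0.121] [ 0.755 -0.106] [ 0.759 -0.113] 0.767
tFL [ 0.595 -0.086] [ 0.588 -0.08 ] [ 0.591 -0.083] 0.597
tFR [0.577 0.056] [0.568 0.065] [0.573 0.061] 0.576
tNR [0.662 0.067] [0.656 0.076] [0.659 0.072] 0.663
tNL [ 0.68  -0.077] [ 0.671 -0.07 ] [ 0.675 -0.073] 0.679
bFL [0.552 0.166] [0.544 0.171] [0.548 0.168] 0.573
bFR [0.587 0.289] [0.583 0.3  ] [0.585 0.295] 0.655
bNR [0.658 0.269] [0.652 0.278] [0.655 0.274] 0.71
bNL [0.62  0.142] [0.61  0.151] [0.615 0.147] 0.632
t [ 0.625 -0.006] len 0.145 0.086 yaw 0.121 0.115
b [0.601 0.221] len 0.132 0.072 yaw -0.293 -0.303
[[-0.001 -0.897  0.442]
 [-0.001  0.442  0.897]
 [-1.     0.    -0.001]]
```

Emit:
{"op": "play_rows", "data": {"rows": [[100, [0.13, -0.79, -0.59], [0.709, 0, 0]], [100, [0.13, -0.79, -0.59], [0.709, 0, 0]], [100, [0.13, -0.79, -0.59], [0.709, 0, 0]], [100, [0.13, -0.79, -0.59], [0.709, 0, 0]], [100, [0.13, -0.79, -0.59], [0.709, 0, 0]], [100, [0.13, -0.79, -0.59], [0.709, 0, 0]], [100, [0.13, -0.79, -0.59], [0.709, 0, 0]], [100, [0.13, -0.79, -0.59], [0.709, 0, 0]], [100, [0.13, -0.79, -0.59], [0.709, 0, 0]], [100, [0.13, -0.79, -0.59], [0.709, 0, 0]]], "force": 50}}

```text
time: 1.08
eef_pos: [0.4331, 0.3408, 0.1921]
tcp_rot: [0.002, 0.707, -0.002, 0.707]
contact_force: [-0.7, 0.5, 0.2]
opening: 0.998
```

```bash
python3 - <<'E'
from h import *
s=ctrl.get_state();print(s["eef_pos"].round(4),R.from_quat(s["tcp_rot"]).as_matrix().round(3).tolist())
c=cam("wrist"); np.save("w1.npy",dict(fx=c["fx"],fy=c["fy"],cx=c["cx"],cy=c["cy"],view=np.array(c["view"]),fish=1),allow_pickle=True)
a=cv2.resize(c["color"][:,:,::-1],None,fx=1.4,fy=1.4,interpolation=cv2.INTER_CUBIC);cv2.imwrite("pics/w1.png",cv2.convertScaleAbs(a,alpha=1.3))
E
```

```text
[0.4331 0.3408 0.1921] [[-0.0, 0.005, 1.0], [-0.0, 1.0, -0.005], [-1.0, -0.0, -0.0]]
```

View pics/w1.png

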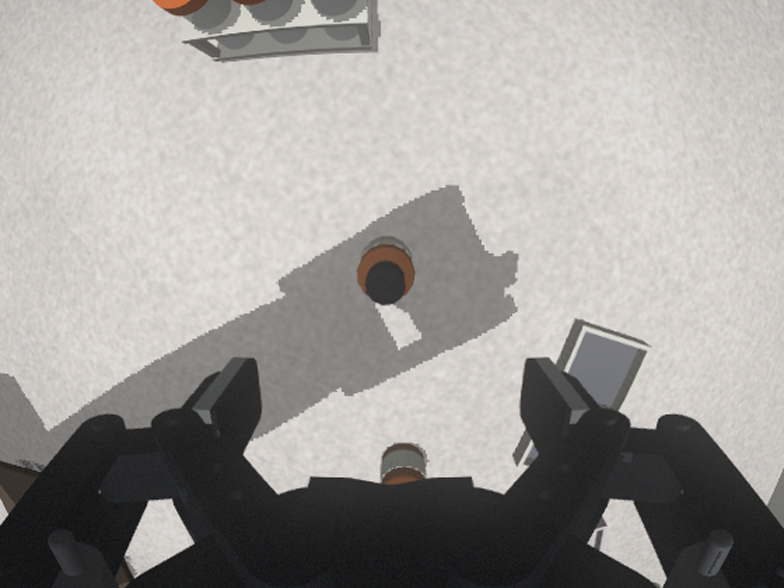

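The wrist view shows bottle B's cap at (385,283) with its body around (386,271), centred between the fingers. The box's +y end wall has outer corners at about (577,320) and (649,346).

```bash
python3 - <<'E'
from h import *
c=np.load("w1.npy",allow_pickle=True).item()
for n,u,v,z in [("bB cap",385,282,.078),("bB body",386,272,.048),("boxFR",577,320,.018),("boxNR",649,346,.018)]:
    print(n,ray(c,u/1.4,v/1.4,z).round(4))
E
```

```text
bB cap [0.4303 0.3433]
bB body [0.4306 0.3426]
boxFR [0.5783 0.2979]
boxNR [0.6512 0.2729]
```

Emit:
{"op": "play_rows", "data": {"rows": [[100, [0.12, 0.007, -0.007], [0, 0, 0]], [100, [0.25, 0.007, -0.007], [0, 0, 0]], [100, [0.38, 0.007, -0.007], [0, 0, 0]], [100, [0.48, 0.007, -0.007], [0, 0, 0]], [100, [0.55, 0.007, -0.007], [0, 0, 0]], [100, [0.58, 0.007, -0.007], [0, 0, 0]], [100, [0.58, 0.007, -0.007], [0, 0, 0]], [0, [0.58, 0.007, -0.007], [0, 0, 0]], [0, [0.58, 0.007, -0.007], [0, 0, 0]], [0, [0.58, 0.007, -0.007], [0, 0, 0]]], "force": 50}}

```text
time: 1.97
eef_pos: [0.4321, 0.3451, 0.0206]
tcp_rot: [0.001, 0.706, 0.001, 0.708]
contact_force: [-1.1, -0.0, -0.2]
opening: 0.603
```

Emit:
{"op": "play_rows", "data": {"rows": [[0, [0, 0, 0], [0, 0, 0]], [0, [0, 0, 0], [0, 0, 0]], [0, [0, 0, 0], [0, 0, 0]], [0, [0, 0, 0], [0, 0, 0]], [0, [0, 0, 0], [0, 0, 0]]], "force": 50}}

```text
time: 2.38
eef_pos: [0.4319, 0.3449, 0.0204]
tcp_rot: [0.001, 0.706, 0.0, 0.708]
contact_force: [-0.6, -0.4, 6.6]
opening: 0.428
```

Emit:
{"op": "play_rows", "data": {"rows": [[0, [-0.06, 0, 0], [0, 0, 0]], [0, [-0.18, 0, 0], [0, 0, 0]], [0, [-0.31, 0, 0], [0, 0, 0]], [0, [-0.44, 0, 0], [0, 0, 0]], [0, [-0.5, -0.05, 0.025], [0, 0, 0]], [0, [-0.5, -0.15, 0.075], [0, 0, 0]], [0, [-0.5, -0.26, 0.13], [0, 0, 0]], [0, [-0.5, -0.37, 0.185], [0, 0, 0]], [0, [-0.5, -0.48, 0.24], [0, 0, 0]], [0, [-0.5, -0.6, 0.3], [0, 0, 0]]]}}

```text
time: 3.22
eef_pos: [0.5203, 0.1627, 0.1682]
tcp_rot: [0.0, 0.707, 0.0, 0.707]
contact_force: [0.7, -0.5, -0.5]
opening: 0.428
```

Emit:
{"op": "play_rows", "data": {"rows": [[0, [0, -0.11, 0.055], [0, 0, 0]], [0, [0, -0.22, 0.11], [0, 0, 0]], [0, [0, -0.33, 0.165], [0, 0, 0]], [0, [0, -0.44, 0.22], [0, 0, 0]], [0, [0, -0.55, 0.275], [0, 0, 0]], [0, [0, -0.65, 0.325], [0, 0, 0]], [0, [0, -0.69, 0.347], [0, 0, 0]], [0, [0, -0.69, 0.347], [0, 0, 0]], [0, [0, -0.69, 0.347], [0, 0, 0]]]}}

```text
time: 3.97
eef_pos: [0.6239, -0.0432, 0.1677]
tcp_rot: [0.001, 0.708, -0.0, 0.707]
contact_force: [-0.6, 0.6, -2.0]
opening: 0.426
```

```bash
python3 - <<'E'
from h import *
s=ctrl.get_state();print(s["eef_pos"].round(4),R.from_quat(s["tcp_rot"]).as_matrix().round(3).tolist())
c=cam("wrist"); np.save("w2.npy",dict(fx=c["fx"],fy=c["fy"],cx=c["cx"],cy=c["cy"],view=np.array(c["view"]),fish=1),allow_pickle=True)
a=cv2.resize(c["color"][:,:,::-1],None,fx=1.4,fy=1.4,interpolation=cv2.INTER_CUBIC);cv2.imwrite("pics/w2.png",cv2.convertScaleAbs(a,alpha=1.3))
E
```

```text
[ 0.6239 -0.0432  0.1677] [[-0.002, 0.002, 1.0], [0.001, 1.0, -0.002], [-1.0, 0.001, -0.002]]
```

View pics/w2.png

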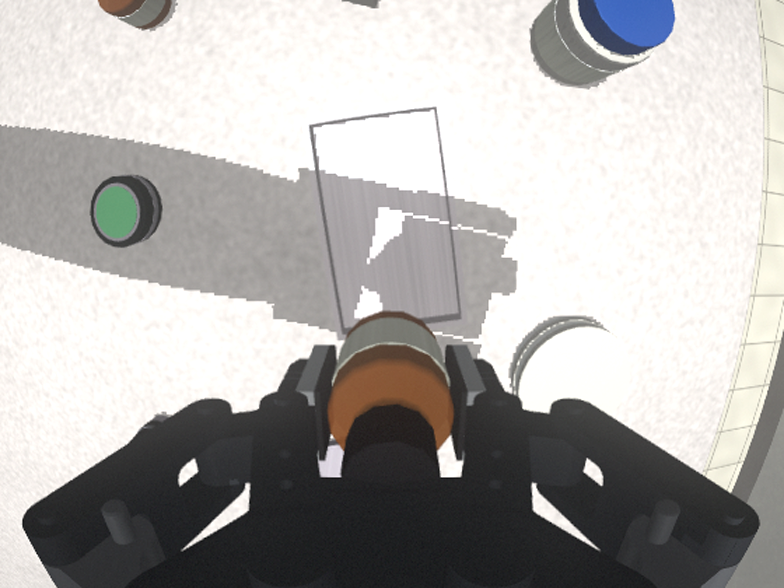

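Bottle B is held upright. The tray corners are at (310,125), (436,107), (461,318) and about (342,332), and the lens glass is at (117,211).

```bash
python3 - <<'E'
from h import *
c=np.load("w2.npy",allow_pickle=True).item()
P=[ray(c,u/1.4,v/1.4,.018) for u,v in[(310,125),(436,107),(461,318),(342,332)]]
for p in P: print(p.round(4))
m=sum(P)/4;d=(P[0]+P[1]-P[2]-P[3])/2;e=(P[1]+P[2]-P[0]-P[3])/2
print("tray",m.round(4),np.hypot(*d),np.hypot(*e),np.arctan2(-d[0],d[1]),np.arctan2(e[1],e[0]))
y=np.arctan2(-d[0],d[1])
for k in(-.036,.036):print("slot",(m+k*np.array([-np.sin(y),np.cos(y)])).round(4))
print("lens",ray(c,117/1.4,211/1.4,.026).round(4))
E
```

```text
[0.573  0.0542]
[0.6531 0.065 ]
[ 0.672  -0.0745]
[ 0.5908 -0.0844]
tray [ 0.6222 -0.0099] 0.14026102072952507 0.08134132687065737 0.13086691242560997 0.12731688539154917
slot [ 0.6269 -0.0456]
slot [0.6175 0.0258]
lens [0.4306 0.0058]
```

Emit:
{"op": "play_rows", "data": {"rows": [[0, [0.1, 0, 0.01], [0, 0, 0]], [0, [0.22, 0, 0.01], [0, 0, 0]], [0, [0.32, 0, 0.01], [0, 0, 0]], [0, [0.4, 0, 0.01], [0, 0, 0]], [0, [0.44, 0, 0.01], [0, 0, 0]], [0, [0.46, 0, 0.01], [0, 0, 0]], [0, [0.46, 0, 0.01], [0, 0, 0]], [0, [0.46, 0, 0.01], [0, 0, 0]]]}}

```text
time: 4.68
eef_pos: [0.6283, -0.0426, 0.0318]
tcp_rot: [-0.0, 0.706, -0.0, 0.708]
contact_force: [-0.5, -0.3, 0.2]
opening: 0.43
```

Emit:
{"op": "play_rows", "data": {"rows": [[0, [0.007, 0, 0], [0, 0, 0]], [0, [0.014, 0, 0], [0, 0, 0]], [0, [0.014, 0, 0], [0, 0, 0]], [0, [0.014, 0, 0], [0, 0, 0]]]}}

```text
time: 5.02
eef_pos: [0.6278, -0.0432, 0.0268]
tcp_rot: [0.0, 0.707, -0.0, 0.707]
contact_force: [-0.2, -0.6, -1.2]
opening: 0.424
```

Emit:
{"op": "play_rows", "data": {"rows": [[0, [0.004, 0, 0], [0, 0, 0]], [0, [0.006, 0, 0], [0, 0, 0]], [0, [0.008, 0, 0], [0, 0, 0]], [0, [0.008, 0, 0], [0, 0, 0]]]}}

```text
time: 5.35
eef_pos: [0.6275, -0.0432, 0.0245]
tcp_rot: [0.0, 0.707, -0.0, 0.707]
contact_force: [-1.2, -0.9, 4.1]
opening: 0.433
```

Emit:
{"op": "play_rows", "data": {"rows": [[60, [0, 0, 0], [0, 0, 0]], [65, [0, 0, 0], [0, 0, 0]], [70, [0, 0, 0], [0, 0, 0]], [75, [0, 0, 0], [0, 0, 0]], [75, [-0.06, 0, 0], [0, 0, 0]], [80, [-0.17, 0, 0], [0, 0, 0]], [90, [-0.3, 0, 0], [0, 0, 0]], [100, [-0.43, 0, 0], [0, 0, 0]], [100, [-0.45, 0, 0], [0, 0, 0]]]}}

```text
time: 6.1
eef_pos: [0.6318, -0.0439, 0.1678]
tcp_rot: [-0.001, 0.702, -0.001, 0.712]
contact_force: [1.3, -0.2, 1.8]
opening: 1.0
```

Emit:
{"op": "play_rows", "data": {"rows": [[100, [0, 0.1, -0.09], [0, 0, 0]], [100, [0, 0.2, -0.18], [0, 0, 0]], [100, [0, 0.3, -0.27], [0, 0, 0]], [100, [0, 0.4, -0.36], [0, 0, 0]], [100, [0, 0.5, -0.45], [0, 0, 0]], [100, [0, 0.6, -0.54], [0, 0, 0]], [100, [0, 0.66, -0.59], [0, 0, 0]], [100, [0, 0.69, -0.613], [0, 0, 0]], [100, [0, 0.69, -0.613], [0, 0, 0]], [100, [0, 0.69, -0.613], [0, 0, 0]]]}}

```text
time: 6.93
eef_pos: [0.4443, 0.1639, 0.159]
tcp_rot: [-0.0, 0.707, -0.0, 0.708]
contact_force: [-0.6, -0.4, 0.1]
opening: 1.002
```

```bash
cat >> h.py <<'E'
def look(tag):
    s=ctrl.get_state();print(s["eef_pos"].round(4))
    c=cam("wrist"); np.save(tag+".npy",dict(fx=c["fx"],fy=c["fy"],cx=c["cx"],cy=c["cy"],view=np.array(c["view"]),fish=1),allow_pickle=True)
    a=cv2.resize(c["color"][:,:,::-1],None,fx=1.4,fy=1.4,interpolation=cv2.INTER_CUBIC);cv2.imwrite(f"pics/{tag}.png",cv2.convertScaleAbs(a,alpha=1.3))
def at(tag,u,v,z):
    return ray(np.load(tag+".npy",allow_pickle=True).item(),u/1.4,v/1.4,z).round(4)
E
python3 -c "
from h import *
look('w3')"
```

```text
[0.4443 0.1639 0.159 ]
```

View pics/w3.png

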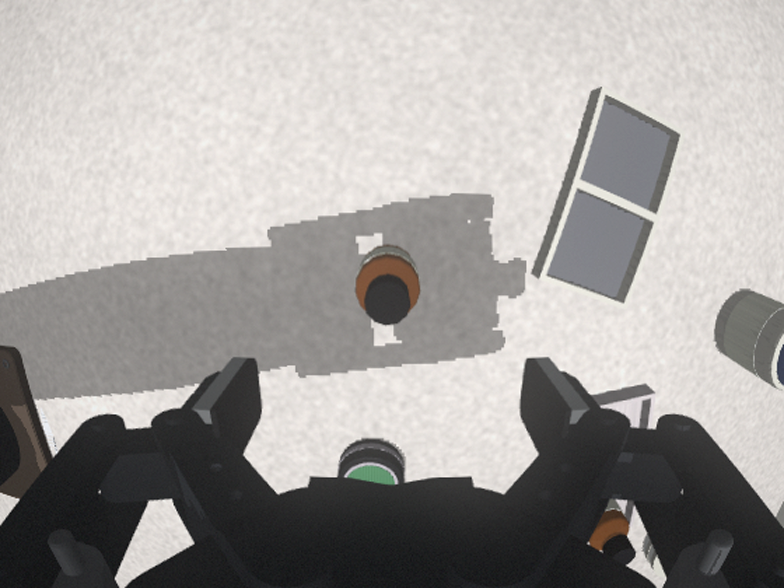

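Bottle B stands in the tray. Bottle A's cap is at (387,299) with its body around (387,287). The box divider top runs from (577,184) to (657,217), and the box's outer top corners are about (601,91), (679,135), (624,301) and (546,276).

```bash
python3 - <<'E'
from h import *
print("bA",at("w3",387,298,.078),at("w3",387,287,.048))
print("div",at("w3",577,184,.018),at("w3",657,217,.018),at("w3",617,200.5,.018))
P=[at("w3",u,v,.018) for u,v in[(601,91),(679,135),(624,301),(546,276)]]
m=sum(P)/4;d=(P[0]+P[1]-P[2]-P[3])/2;e=(P[1]+P[2]-P[0]-P[3])/2
print(P,"box",m.round(4),np.hypot(*d),np.hypot(*e),np.arctan2(-d[0],d[1]),np.arctan2(e[1],e[0]))
E
```

```text
bA [0.443 0.166] [0.4428 0.1641]
div [0.5667 0.2261] [0.6323 0.2076] [0.5978 0.217 ]
[array([0.5838, 0.2903]), array([0.649, 0.268]), array([0.6113, 0.1464]), array([0.5483, 0.1641])] box [0.5981 0.2172] 0.12919276295520585 0.06714767307956396 -0.28723084098701496 -0.3024406608704288
```

Emit:
{"op": "play_rows", "data": {"rows": [[100, [0.12, 0.004, -0.004], [0, 0, 0]], [100, [0.25, 0.004, -0.004], [0, 0, 0]], [100, [0.35, 0.004, -0.004], [0, 0, 0]], [100, [0.43, 0.004, -0.004], [0, 0, 0]], [100, [0.463, 0.004, -0.004], [0, 0, 0]], [100, [0.463, 0.004, -0.004], [0, 0, 0]], [0, [0.463, 0.004, -0.004], [0, 0, 0]], [0, [0.463, 0.004, -0.004], [0, 0, 0]], [0, [0.463, 0.004, -0.004], [0, 0, 0]], [0, [0.463, 0.004, -0.004], [0, 0, 0]]]}}

```text
time: 7.82
eef_pos: [0.4439, 0.1654, 0.0215]
tcp_rot: [0.0, 0.706, -0.0, 0.708]
contact_force: [1.0, -0.1, -0.5]
opening: 0.456
```

Emit:
{"op": "play_rows", "data": {"rows": [[0, [0, 0, 0], [0, 0, 0]], [0, [0, 0, 0], [0, 0, 0]], [0, [0, 0, 0], [0, 0, 0]], [0, [0, 0, 0], [0, 0, 0]]]}}

```text
time: 8.15
eef_pos: [0.4441, 0.1655, 0.0217]
tcp_rot: [0.0, 0.706, -0.0, 0.708]
contact_force: [0.3, -0.9, 7.8]
opening: 0.429
```

Emit:
{"op": "play_rows", "data": {"rows": [[0, [-0.06, 0, 0], [0, 0, 0]], [0, [-0.18, 0, 0], [0, 0, 0]], [0, [-0.31, 0, 0], [0, 0, 0]], [0, [-0.42, -0.03, 0.04], [0, 0, 0]], [0, [-0.47, -0.1, 0.13], [0, 0, 0]], [0, [-0.47, -0.18, 0.235], [0, 0, 0]], [0, [-0.47, -0.26, 0.34], [0, 0, 0]], [0, [-0.47, -0.34, 0.44], [0, 0, 0]], [0, [-0.47, -0.41, 0.53], [0, 0, 0]], [0, [-0.47, -0.45, 0.58], [0, 0, 0]]]}}

```text
time: 8.98
eef_pos: [0.6186, 0.0276, 0.1609]
tcp_rot: [0.001, 0.707, -0.001, 0.708]
contact_force: [-0.7, -0.5, -1.4]
opening: 0.429
```

Emit:
{"op": "play_rows", "data": {"rows": [[0, [0, 0, 0], [0, 0, 0]], [0, [0.1, 0, 0], [0, 0, 0]], [0, [0.22, 0, 0], [0, 0, 0]], [0, [0.32, 0, 0], [0, 0, 0]], [0, [0.4, 0, 0], [0, 0, 0]], [0, [0.43, 0, 0], [0, 0, 0]], [0, [0.445, 0, 0], [0, 0, 0]], [0, [0.445, 0, 0], [0, 0, 0]], [0, [0.445, 0, 0], [0, 0, 0]]]}}

```text
time: 9.73
eef_pos: [0.6175, 0.0303, 0.029]
tcp_rot: [-0.0, 0.706, -0.0, 0.708]
contact_force: [-0.0, 0.7, -0.4]
opening: 0.428
```

Emit:
{"op": "play_rows", "data": {"rows": [[0, [0.005, 0, 0], [0, 0, 0]], [0, [0.009, 0, 0], [0, 0, 0]], [0, [0.012, 0, 0], [0, 0, 0]], [0, [0.012, 0, 0], [0, 0, 0]]]}}

```text
time: 10.07
eef_pos: [0.6175, 0.0301, 0.0258]
tcp_rot: [0.0, 0.706, -0.0, 0.708]
contact_force: [-0.9, 0.4, 4.1]
opening: 0.431
```

Emit:
{"op": "play_rows", "data": {"rows": [[60, [0, 0, 0], [0, 0, 0]], [65, [0, 0, 0], [0, 0, 0]], [70, [0, 0, 0], [0, 0, 0]], [75, [0, 0, 0], [0, 0, 0]], [75, [-0.06, 0, 0], [0, 0, 0]], [80, [-0.17, 0, 0], [0, 0, 0]], [90, [-0.3, 0, 0], [0, 0, 0]], [100, [-0.41, 0, 0], [0, 0, 0]], [100, [-0.45, 0, 0], [0, 0, 0]]]}}

```text
time: 10.82
eef_pos: [0.6194, 0.0299, 0.1651]
tcp_rot: [-0.0, 0.704, -0.001, 0.711]
contact_force: [0.8, 0.6, 0.4]
opening: 1.0
```

Emit:
{"op": "play_rows", "data": {"rows": [[100, [0, -0.02, -0.13], [0, 0, 0]], [100, [0, -0.04, -0.26], [0, 0, 0]], [100, [0, -0.05, -0.39], [0, 0, 0]], [100, [0, -0.07, -0.52], [0, 0, 0]], [100, [0, -0.08, -0.6], [0, 0, 0]], [100, [0, -0.08, -0.622], [0, 0, 0]], [100, [0, -0.08, -0.622], [0, 0, 0]], [100, [0, -0.08, -0.622], [0, 0, 0]]]}}

```text
time: 11.48
eef_pos: [0.4305, 0.0062, 0.1589]
tcp_rot: [0.0, 0.707, -0.0, 0.708]
contact_force: [-0.1, -1.0, 1.1]
opening: 1.002
```

```bash
python3 -c "
from h import *
look('w4')"
```

```text
[0.4305 0.0062 0.1589]
```

View pics/w4.png

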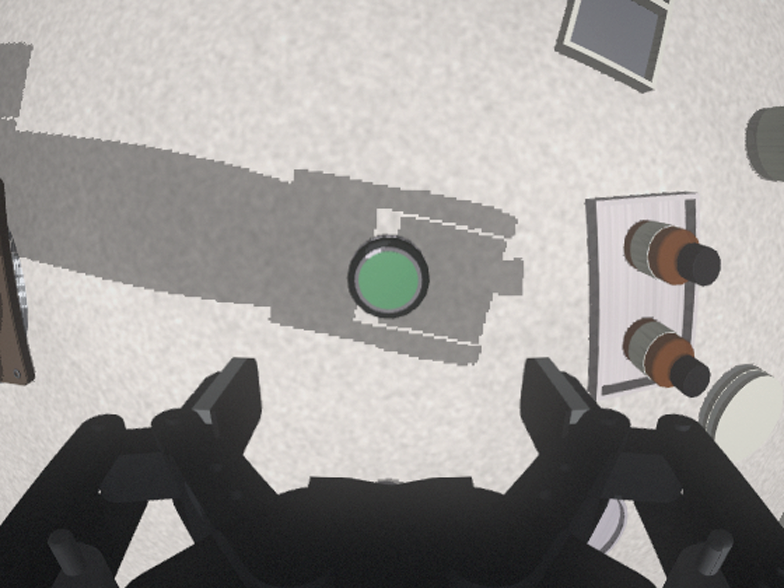

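```bash
python3 -c "
from h import *
print(at('w4',388,281,.026),at('w4',388,278,.026))"
```

```text
[0.4295 0.0046] [0.4295 0.0065]
```

Emit:
{"op": "play_rows", "data": {"rows": [[100, [0.12, 0, 0], [0, 0, 0]], [100, [0.25, 0, 0], [0, 0, 0]], [100, [0.36, 0, 0], [0, 0, 0]], [100, [0.44, 0, 0], [0, 0, 0]], [100, [0.48, 0, 0], [0, 0, 0]], [100, [0.5, 0, 0], [0, 0, 0]], [100, [0.5, 0, 0], [0, 0, 0]], [100, [0.5, 0, 0], [0, 0, 0]]]}}

```text
time: 12.2
eef_pos: [0.431, 0.0061, 0.0091]
tcp_rot: [0.0, 0.707, -0.0, 0.707]
contact_force: [0.2, -0.5, 0.7]
opening: 1.003
```

Emit:
{"op": "play_rows", "data": {"rows": [[100, [0.012, 0, 0], [0, 0, 0]], [100, [0.024, 0, 0], [0, 0, 0]], [100, [0.033, 0, 0], [0, 0, 0]], [75, [0.033, 0, 0], [0, 0, 0]], [70, [0.033, 0, 0], [0, 0, 0]], [70, [0.033, 0, 0], [0, 0, 0]]]}}

```text
time: 12.7
eef_pos: [0.4299, 0.0062, -0.0009]
tcp_rot: [0.0, 0.707, -0.0, 0.707]
contact_force: [0.2, 0.1, -0.2]
opening: 0.697
```

Emit:
{"op": "play_rows", "data": {"rows": [[40, [0, 0, 0], [0, 0, 0]], [40, [0, 0, 0], [0, 0, 0]], [40, [0, 0, 0], [0, 0, 0]], [40, [0, 0, 0], [0, 0, 0]], [40, [0, 0, 0], [0, 0, 0]]]}}

```text
time: 13.12
eef_pos: [0.4304, 0.0061, -0.0006]
tcp_rot: [0.0, 0.707, -0.0, 0.708]
contact_force: [-0.0, 0.4, 5.0]
opening: 0.592
```

Emit:
{"op": "play_rows", "data": {"rows": [[40, [-0.06, 0, 0], [0, 0, 0]], [40, [-0.18, 0, 0], [0, 0, 0]], [40, [-0.31, 0, 0], [0, 0, 0]], [40, [-0.43, 0, 0], [0, 0, 0]], [40, [-0.5, -0.06, 0.04], [0, 0, 0]], [40, [-0.5, -0.16, 0.11], [0, 0, 0]], [40, [-0.5, -0.27, 0.18], [0, 0, 0]], [40, [-0.5, -0.38, 0.255], [0, 0, 0]], [40, [-0.5, -0.49, 0.33], [0, 0, 0]], [40, [-0.5, -0.6, 0.4], [0, 0, 0]]]}}

```text
time: 13.95
eef_pos: [0.5497, -0.1751, 0.1474]
tcp_rot: [0.001, 0.708, 0.0, 0.706]
contact_force: [1.2, 0.6, -0.3]
opening: 0.592
```

Emit:
{"op": "play_rows", "data": {"rows": [[40, [0, -0.1, 0.07], [0, 0, 0]], [40, [0, -0.19, 0.13], [0, 0, 0]], [40, [0, -0.22, 0.15], [0, 0, 0]], [40, [0.05, -0.22, 0.15], [0, 0, 0]], [40, [0.15, -0.22, 0.15], [0, 0, 0]], [40, [0.25, -0.22, 0.15], [0, 0, 0]], [40, [0.25, -0.22, 0.15], [0, 0, 0]], [40, [0.25, -0.22, 0.15], [0, 0, 0]]]}}

```text
time: 14.62
eef_pos: [0.5921, -0.2381, 0.0706]
tcp_rot: [0.002, 0.709, 0.001, 0.705]
contact_force: [-0.5, -0.8, -0.1]
opening: 0.593
```

```bash
python3 - <<'E'
from h import *
look('w5')
S=cam("scene")["color"][:,:,::-1]; D=cam("side")["color"][:,:,::-1]
a=cv2.resize(S[160:300,110:290],None,fx=2.2,fy=2.2,interpolation=cv2.INTER_CUBIC); b=cv2.resize(D[120:260,215:395],None,fx=2.2,fy=2.2,interpolation=cv2.INTER_CUBIC)
w=cv2.resize(cv2.imread("pics/w5.png"),None,fx=.38,fy=.38)
t=np.hstack([a,b]); f=np.zeros((w.shape[0],t.shape[1],3),np.uint8); f[:,:w.shape[1]]=w
cv2.imwrite("pics/m5.png",np.vstack([cv2.convertScaleAbs(t,alpha=1.4),f]))
E
```

```text
[ 0.5921 -0.2381  0.0706]
```

View pics/m5.png

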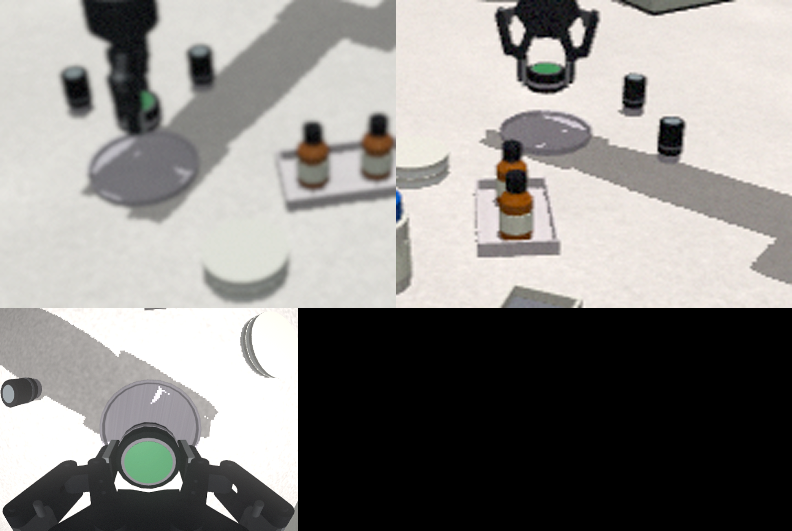

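The lens is held level over the dish. In the wrist view (lower left) the dish rim spans about columns 102–200 and rows 380–476, so its centre is near (151,428), about (397,316) in w5.

```bash
python3 -c "
from h import *
print(at('w5',397,316,.012),at('w5',268,316,.012),at('w5',526,316,.012),at('w5',397,189,.012))"
```

```text
[ 0.5951 -0.2381] [ 0.5337 -0.2385] [ 0.6568 -0.2384] [ 0.595  -0.1799]
```

Emit:
{"op": "play_rows", "data": {"rows": [[40, [0.06, -0.007, 0.01], [0, 0, 0]], [40, [0.12, -0.007, 0.01], [0, 0, 0]], [40, [0.17, -0.007, 0.01], [0, 0, 0]], [40, [0.2, -0.007, 0.01], [0, 0, 0]], [40, [0.21, -0.007, 0.01], [0, 0, 0]], [40, [0.21, -0.007, 0.01], [0, 0, 0]], [40, [0.21, -0.007, 0.01], [0, 0, 0]]]}}

```text
time: 15.35
eef_pos: [0.5981, -0.2422, 0.0117]
tcp_rot: [-0.0, 0.707, -0.0, 0.708]
contact_force: [-0.5, 0.9, -0.9]
opening: 0.593
```

Emit:
{"op": "play_rows", "data": {"rows": [[40, [0.004, 0, 0], [0, 0, 0]], [40, [0.007, 0, 0], [0, 0, 0]], [40, [0.007, 0, 0], [0, 0, 0]]]}}

```text
time: 15.6
eef_pos: [0.5979, -0.2421, 0.0093]
tcp_rot: [0.0, 0.707, -0.0, 0.707]
contact_force: [0.2, 0.3, -1.3]
opening: 0.588
```

Emit:
{"op": "play_rows", "data": {"rows": [[40, [0.006, 0, 0], [0, 0, 0]], [40, [0.012, 0, 0], [0, 0, 0]], [40, [0.016, 0, 0], [0, 0, 0]], [40, [0.016, 0, 0], [0, 0, 0]]]}}

```text
time: 15.93
eef_pos: [0.5975, -0.2419, 0.0036]
tcp_rot: [0.0, 0.707, -0.0, 0.707]
contact_force: [0.4, 0.3, -0.9]
opening: 0.595
```

Emit:
{"op": "play_rows", "data": {"rows": [[40, [0.003, 0, 0], [0, 0, 0]], [40, [0.005, 0, 0], [0, 0, 0]], [40, [0.005, 0, 0], [0, 0, 0]]]}}

```text
time: 16.18
eef_pos: [0.5976, -0.2419, 0.0035]
tcp_rot: [0.0, 0.707, -0.0, 0.707]
contact_force: [-2.9, 0.6, 4.4]
opening: 0.595
```

Emit:
{"op": "play_rows", "data": {"rows": [[68, [0, 0, 0], [0, 0, 0]], [72, [0, 0, 0], [0, 0, 0]], [75, [0, 0, 0], [0, 0, 0]], [75, [0, 0, 0], [0, 0, 0]], [75, [-0.06, 0, 0], [0, 0, 0]], [75, [-0.16, 0, 0], [0, 0, 0]], [90, [-0.28, 0, 0], [0, 0, 0]], [100, [-0.4, 0, 0], [0, 0, 0]], [100, [-0.49, 0, 0], [0, 0, 0]], [100, [-0.52, -0.02, -0.03], [0, 0, 0]]]}}

```text
time: 17.02
eef_pos: [0.5919, -0.2488, 0.1649]
tcp_rot: [-0.002, 0.704, -0.002, 0.71]
contact_force: [1.3, -1.3, 1.0]
opening: 1.003
```

Emit:
{"op": "play_rows", "data": {"rows": [[100, [0, -0.08, -0.11], [0, 0, 0]], [100, [0, -0.15, -0.22], [0, 0, 0]], [100, [0, -0.23, -0.33], [0, 0, 0]], [100, [0, -0.28, -0.4], [0, 0, 0]], [100, [0, -0.28, -0.4], [0, 0, 0]], [100, [0, -0.28, -0.4], [0, 0, 0]]]}}

```text
time: 17.52
eef_pos: [0.4667, -0.3324, 0.1573]
tcp_rot: [0.002, 0.708, -0.001, 0.707]
contact_force: [1.0, 0.6, 0.1]
opening: 0.999
```

```bash
python3 -c "
from h import *
look('w6')"
```

```text
[ 0.4667 -0.3324  0.1573]
```

View pics/w6.png

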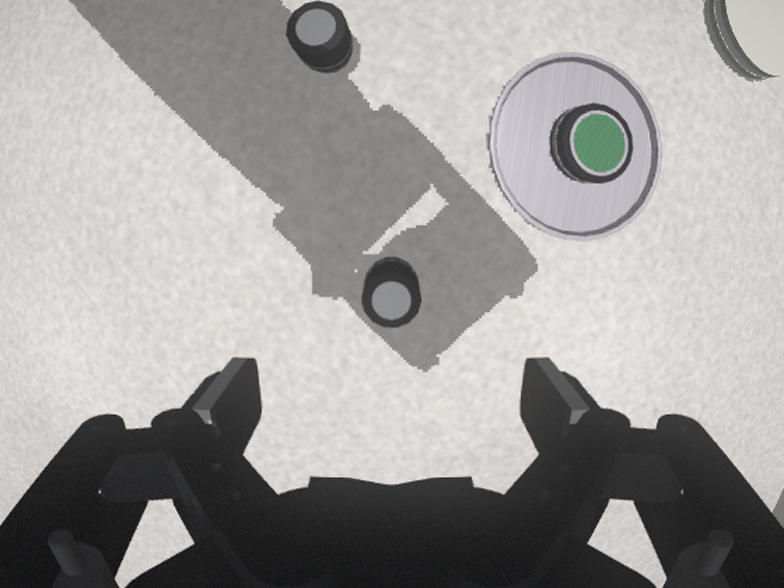

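The lens lies flat in the dish. Eyepiece A's glass is at (391,300) and eyepiece B's is at (319,27).

```bash
python3 -c "
from h import *
print(at('w6',391,300,.056),at('w6',319,27,.056),at('w6',599,142,.030))"
```

```text
[ 0.4672 -0.3371] [ 0.4291 -0.1848] [ 0.5979 -0.2427]
```

Emit:
{"op": "play_rows", "data": {"rows": [[100, [0.12, -0.011, 0], [0, 0, 0]], [100, [0.25, -0.011, 0], [0, 0, 0]], [100, [0.35, -0.011, 0], [0, 0, 0]], [100, [0.42, -0.011, 0], [0, 0, 0]], [100, [0.455, -0.011, 0], [0, 0, 0]], [100, [0.455, -0.011, 0], [0, 0, 0]], [0, [0.455, -0.011, 0], [0, 0, 0]], [0, [0.455, -0.011, 0], [0, 0, 0]], [0, [0.455, -0.011, 0], [0, 0, 0]], [0, [0.455, -0.011, 0], [0, 0, 0]]]}}

```text
time: 18.4
eef_pos: [0.4696, -0.3361, 0.0238]
tcp_rot: [-0.001, 0.706, -0.001, 0.708]
contact_force: [-1.0, -1.2, 1.3]
opening: 0.451
```

Emit:
{"op": "play_rows", "data": {"rows": [[0, [0, 0, 0], [0, 0, 0]], [0, [0, 0, 0], [0, 0, 0]], [0, [0, 0, 0], [0, 0, 0]], [0, [0, 0, 0], [0, 0, 0]]]}}

```text
time: 18.73
eef_pos: [0.4695, -0.3362, 0.0239]
tcp_rot: [-0.0, 0.706, -0.001, 0.708]
contact_force: [0.0, 0.7, 6.5]
opening: 0.386
```

Emit:
{"op": "play_rows", "data": {"rows": [[0, [-0.06, 0, 0], [0, 0, 0]], [0, [-0.18, 0, 0], [0, 0, 0]], [0, [-0.31, 0, 0], [0, 0, 0]], [0, [-0.42, 0.01, 0], [0, 0, 0]], [0, [-0.46, 0.07, 0.015], [0, 0, 0]], [0, [-0.46, 0.17, 0.04], [0, 0, 0]], [0, [-0.46, 0.28, 0.065], [0, 0, 0]], [0, [-0.46, 0.39, 0.09], [0, 0, 0]], [0, [-0.46, 0.5, 0.12], [0, 0, 0]]]}}

```text
time: 19.48
eef_pos: [0.5041, -0.1837, 0.1597]
tcp_rot: [0.001, 0.707, -0.001, 0.707]
contact_force: [-0.0, -0.4, -1.2]
opening: 0.381
```

Emit:
{"op": "play_rows", "data": {"rows": [[0, [0, 0.11, 0.026], [0, 0, 0]], [0, [0, 0.22, 0.052], [0, 0, 0]], [0, [0, 0.33, 0.078], [0, 0, 0]], [0, [0, 0.44, 0.104], [0, 0, 0]], [0, [0, 0.55, 0.13], [0, 0, 0]], [0, [0, 0.66, 0.156], [0, 0, 0]], [0, [0, 0.77, 0.182], [0, 0, 0]], [0, [0, 0.88, 0.208], [0, 0, 0]], [0, [0, 0.97, 0.228], [0, 0, 0]], [0, [0, 1.0, 0.235], [0, 0, 0]]]}}

```text
time: 20.32
eef_pos: [0.5751, 0.1182, 0.1596]
tcp_rot: [-0.0, 0.707, 0.001, 0.707]
contact_force: [-0.4, -0.6, -0.9]
opening: 0.381
```

Emit:
{"op": "play_rows", "data": {"rows": [[0, [0, 0.11, 0.025], [0, 0, 0]], [0, [0, 0.22, 0.05], [0, 0, 0]], [0, [0, 0.33, 0.08], [0, 0, 0]], [0, [0, 0.42, 0.1], [0, 0, 0]], [0, [0, 0.455, 0.105], [0, 0, 0]], [0, [0, 0.455, 0.105], [0, 0, 0]], [0, [0, 0.455, 0.105], [0, 0, 0]]]}}

```text
time: 20.9
eef_pos: [0.6064, 0.2505, 0.1593]
tcp_rot: [-0.0, 0.708, -0.0, 0.707]
contact_force: [-0.2, 0.3, -2.2]
opening: 0.385
```

Emit:
{"op": "play_rows", "data": {"rows": [[0, [0.1, 0, 0.003], [0, 0, 0]], [0, [0.22, 0, 0.003], [0, 0, 0]], [0, [0.32, 0, 0.003], [0, 0, 0]], [0, [0.39, 0, 0.003], [0, 0, 0]], [0, [0.42, 0, 0.003], [0, 0, 0]], [0, [0.42, 0, 0.003], [0, 0, 0]], [0, [0.42, 0, 0.003], [0, 0, 0]]]}}

```text
time: 21.48
eef_pos: [0.6082, 0.2502, 0.0345]
tcp_rot: [0.001, 0.707, -0.001, 0.707]
contact_force: [0.3, -0.0, -0.9]
opening: 0.382
```

Emit:
{"op": "play_rows", "data": {"rows": [[0, [0.005, 0, 0], [0, 0, 0]], [0, [0.009, 0, 0], [0, 0, 0]], [0, [0.012, 0, 0], [0, 0, 0]], [0, [0.012, 0, 0], [0, 0, 0]]]}}

```text
time: 21.82
eef_pos: [0.6084, 0.2514, 0.0314]
tcp_rot: [0.0, 0.707, -0.0, 0.708]
contact_force: [-1.2, 0.1, -0.6]
opening: 0.376
```

Emit:
{"op": "play_rows", "data": {"rows": [[0, [0.005, 0, 0], [0, 0, 0]], [0, [0.009, 0, 0], [0, 0, 0]], [0, [0.012, 0, 0], [0, 0, 0]], [0, [0.012, 0, 0], [0, 0, 0]]]}}

```text
time: 22.15
eef_pos: [0.608, 0.2515, 0.0279]
tcp_rot: [0.0, 0.707, -0.0, 0.707]
contact_force: [-2.5, -1.3, 4.2]
opening: 0.383
```

Emit:
{"op": "play_rows", "data": {"rows": [[55, [0, 0, 0], [0, 0, 0]], [60, [0, 0, 0], [0, 0, 0]], [65, [0, 0, 0], [0, 0, 0]], [70, [0, 0, 0], [0, 0, 0]], [70, [-0.06, 0, 0], [0, 0, 0]], [80, [-0.17, 0, 0], [0, 0, 0]], [90, [-0.3, 0, 0], [0, 0, 0]], [100, [-0.41, 0, 0], [0, 0, 0]], [100, [-0.44, 0, 0], [0, 0, 0]]]}}

```text
time: 22.9
eef_pos: [0.6112, 0.2522, 0.1662]
tcp_rot: [0.001, 0.703, 0.001, 0.711]
contact_force: [0.7, -0.0, 0.9]
opening: 0.999
```

Emit:
{"op": "play_rows", "data": {"rows": [[100, [0, -0.1, -0.04], [0, 0, 0]], [100, [0, -0.21, -0.085], [0, 0, 0]], [100, [0, -0.33, -0.135], [0, 0, 0]], [100, [0, -0.45, -0.185], [0, 0, 0]], [100, [0, -0.57, -0.235], [0, 0, 0]], [100, [0, -0.69, -0.285], [0, 0, 0]], [100, [0, -0.81, -0.335], [0, 0, 0]], [100, [0, -0.91, -0.375], [0, 0, 0]], [100, [0, -0.95, -0.39], [0, 0, 0]]]}}

```text
time: 23.65
eef_pos: [0.4888, -0.0365, 0.1581]
tcp_rot: [0.001, 0.708, -0.002, 0.707]
contact_force: [0.8, -0.1, 0.0]
opening: 1.0
```

Emit:
{"op": "play_rows", "data": {"rows": [[100, [0, -0.12, -0.05], [0, 0, 0]], [100, [0, -0.24, -0.1], [0, 0, 0]], [100, [0, -0.36, -0.15], [0, 0, 0]], [100, [0, -0.45, -0.19], [0, 0, 0]], [100, [0, -0.495, -0.207], [0, 0, 0]], [100, [0, -0.495, -0.207], [0, 0, 0]], [100, [0, -0.495, -0.207], [0, 0, 0]]]}}

```text
time: 24.23
eef_pos: [0.428, -0.1825, 0.1583]
tcp_rot: [0.001, 0.707, -0.001, 0.707]
contact_force: [-0.4, -0.1, 0.6]
opening: 0.997
```

```bash
python3 -c "
from h import *
look('w7')"
```

```text
[ 0.428  -0.1825  0.1583]
```

View pics/w7.png

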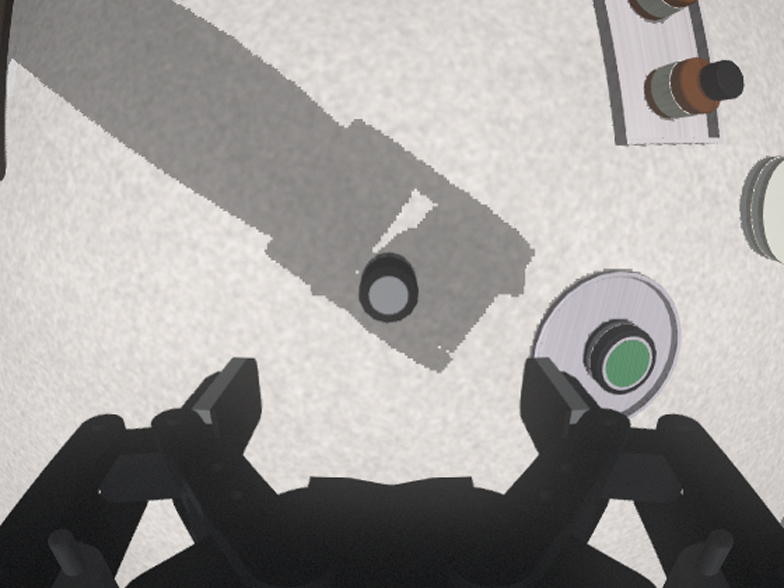

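Eyepiece B's glass is at (388,295), about 2 mm in −y from the tool axis.

Emit:
{"op": "play_rows", "data": {"rows": [[100, [0.12, -0.006, -0.003], [0, 0, 0]], [100, [0.25, -0.006, -0.003], [0, 0, 0]], [100, [0.35, -0.006, -0.003], [0, 0, 0]], [100, [0.42, -0.006, -0.003], [0, 0, 0]], [100, [0.455, -0.006, -0.003], [0, 0, 0]], [100, [0.455, -0.006, -0.003], [0, 0, 0]], [0, [0.455, -0.006, -0.003], [0, 0, 0]], [0, [0.455, -0.006, -0.003], [0, 0, 0]], [0, [0.455, -0.006, -0.003], [0, 0, 0]], [0, [0.455, -0.006, -0.003], [0, 0, 0]]]}}

```text
time: 25.12
eef_pos: [0.4287, -0.1846, 0.0238]
tcp_rot: [-0.001, 0.706, -0.001, 0.708]
contact_force: [0.6, -0.7, 0.5]
opening: 0.456
```

Emit:
{"op": "play_rows", "data": {"rows": [[0, [0, 0, 0], [0, 0, 0]], [0, [0, 0, 0], [0, 0, 0]], [0, [0, 0, 0], [0, 0, 0]], [0, [0, 0, 0], [0, 0, 0]]]}}

```text
time: 25.45
eef_pos: [0.4287, -0.1847, 0.0239]
tcp_rot: [-0.0, 0.706, -0.001, 0.708]
contact_force: [-0.3, 0.8, 7.1]
opening: 0.387
```

Emit:
{"op": "play_rows", "data": {"rows": [[0, [-0.06, 0, 0], [0, 0, 0]], [0, [-0.18, 0, 0], [0, 0, 0]], [0, [-0.31, 0, 0], [0, 0, 0]], [0, [-0.42, 0.01, 0.004], [0, 0, 0]], [0, [-0.46, 0.07, 0.03], [0, 0, 0]], [0, [-0.46, 0.17, 0.073], [0, 0, 0]], [0, [-0.46, 0.28, 0.12], [0, 0, 0]], [0, [-0.46, 0.39, 0.167], [0, 0, 0]], [0, [-0.46, 0.5, 0.215], [0, 0, 0]]]}}

```text
time: 26.2
eef_pos: [0.4922, -0.0326, 0.1604]
tcp_rot: [0.001, 0.707, -0.001, 0.707]
contact_force: [1.3, -0.6, -0.5]
opening: 0.382
```

Emit:
{"op": "play_rows", "data": {"rows": [[0, [0, 0.11, 0.047], [0, 0, 0]], [0, [0, 0.22, 0.094], [0, 0, 0]], [0, [0, 0.33, 0.142], [0, 0, 0]], [0, [0, 0.44, 0.19], [0, 0, 0]], [0, [0, 0.55, 0.236], [0, 0, 0]], [0, [0, 0.65, 0.28], [0, 0, 0]], [0, [0, 0.71, 0.305], [0, 0, 0]], [0, [0, 0.734, 0.315], [0, 0, 0]], [0, [0, 0.734, 0.315], [0, 0, 0]], [0, [0, 0.734, 0.315], [0, 0, 0]]]}}

```text
time: 27.03
eef_pos: [0.5862, 0.1856, 0.1597]
tcp_rot: [-0.0, 0.708, -0.0, 0.707]
contact_force: [0.7, 0.0, -0.6]
opening: 0.386
```

Emit:
{"op": "play_rows", "data": {"rows": [[0, [0.1, 0, 0.003], [0, 0, 0]], [0, [0.22, 0, 0.003], [0, 0, 0]], [0, [0.32, 0, 0.003], [0, 0, 0]], [0, [0.39, 0, 0.003], [0, 0, 0]], [0, [0.42, 0, 0.003], [0, 0, 0]], [0, [0.425, 0, 0.003], [0, 0, 0]], [0, [0.43, 0, 0.003], [0, 0, 0]], [0, [0.43, 0, 0.003], [0, 0, 0]]]}}

```text
time: 27.7
eef_pos: [0.589, 0.1858, 0.033]
tcp_rot: [0.001, 0.706, -0.0, 0.708]
contact_force: [0.5, -1.0, -0.2]
opening: 0.378
```

Emit:
{"op": "play_rows", "data": {"rows": [[0, [0.004, 0, 0], [0, 0, 0]], [0, [0.008, 0, 0], [0, 0, 0]], [0, [0.011, 0, 0], [0, 0, 0]], [0, [0.011, 0, 0], [0, 0, 0]]]}}

```text
time: 28.03
eef_pos: [0.5879, 0.1863, 0.0284]
tcp_rot: [0.0, 0.707, -0.0, 0.707]
contact_force: [0.3, -0.0, -1.4]
opening: 0.387
```

Emit:
{"op": "play_rows", "data": {"rows": [[0, [0.003, 0, 0], [0, 0, 0]], [0, [0.004, 0, 0], [0, 0, 0]], [0, [0.004, 0, 0], [0, 0, 0]]]}}

```text
time: 28.28
eef_pos: [0.588, 0.1863, 0.028]
tcp_rot: [0.0, 0.707, -0.0, 0.707]
contact_force: [-2.2, -1.3, 5.9]
opening: 0.378
```

Contact came at the expected height, so I'll release, retreat up and back, and look.

Emit:
{"op": "play_rows", "data": {"rows": [[55, [0, 0, 0], [0, 0, 0]], [60, [0, 0, 0], [0, 0, 0]], [65, [0, 0, 0], [0, 0, 0]], [70, [0, 0, 0], [0, 0, 0]], [70, [-0.06, 0, 0], [0, 0, 0]], [80, [-0.17, 0, 0], [0, 0, 0]], [90, [-0.3, 0, 0], [0, 0, 0]], [100, [-0.41, 0, 0], [0, 0, 0]], [100, [-0.52, 0, 0], [0, 0, 0]]]}}

```text
time: 29.03
eef_pos: [0.5876, 0.1861, 0.1843]
tcp_rot: [0.0, 0.707, -0.0, 0.707]
contact_force: [1.0, -0.1, -0.3]
opening: 0.996
```

Emit:
{"op": "play_rows", "data": {"rows": [[100, [-0.05, -0.1, -0.05], [0, 0, 0]], [100, [-0.05, -0.2, -0.15], [0, 0, 0]], [100, [-0.05, -0.28, -0.25], [0, 0, 0]], [100, [-0.05, -0.33, -0.36], [0, 0, 0]], [100, [-0.05, -0.33, -0.4], [0, 0, 0]], [100, [-0.05, -0.33, -0.4], [0, 0, 0]], [100, [-0.05, -0.33, -0.4], [0, 0, 0]]]}}

```text
time: 29.62
eef_pos: [0.4676, 0.0872, 0.198]
tcp_rot: [0.0, 0.707, -0.0, 0.708]
contact_force: [-0.3, 0.1, -0.5]
opening: 0.996
```

```bash
python3 - <<'E'
from h import *
look('w8')
S=cam("scene")["color"][:,:,::-1]; D=cam("side")["color"][:,:,::-1]
r=lambda x:cv2.convertScaleAbs(cv2.resize(x,(400,300),interpolation=cv2.INTER_CUBIC),alpha=1.4)
w=cv2.resize(cv2.imread("pics/w8.png"),(400,300))
cv2.imwrite("pics/m8.png",np.vstack([np.hstack([r(S[150:315,145:365+0]),r(D[150:315,180:400])]),np.hstack([w,r(S[160:280,260:420])])]))
E
```

```text
[0.4676 0.0872 0.198 ]
```

View pics/m8.png

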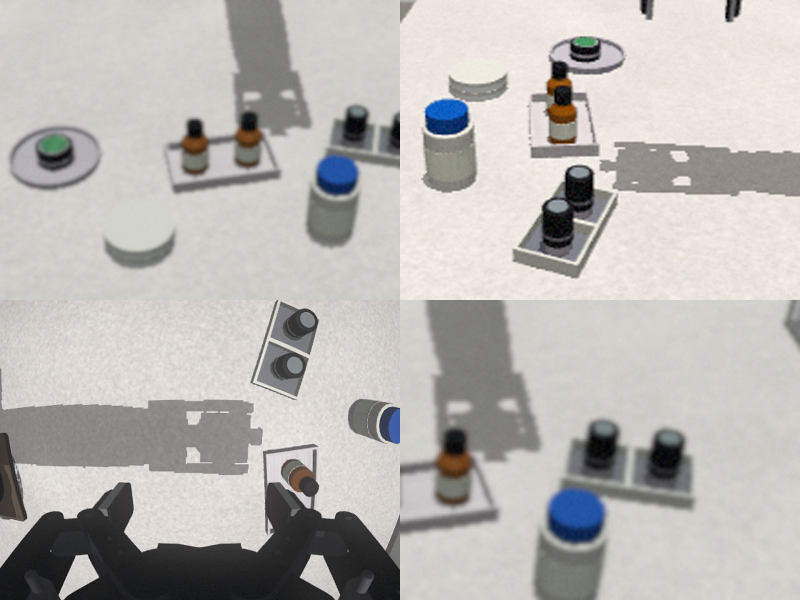

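All four views show the eyepieces upright, one in each bay. Both bottles stand in the tray, the lens lies flat in the dish, the jar and petri stack look unmoved, and the arm is clear. I'm handing in.

```bash
python3 -c "
from plant import ctrl
print(ctrl.sign_off())"
```

```text
the job is handed in; nothing more can be done
None
```

I put all five objects in place and handed the job in at about 30 s on the robot's clock; it reports no verdict. Each eyepiece stands in its own bay, both bottles stand in the plain tray, and the lens lies flat in the round dish.

**Set-down:** Each object was lowered until a light floor contact of about 4–6 N. The heights agreed with a 4 mm tray floor to within about 1 mm, and nothing was dropped or knocked.

**Last look:** Pictures from all three cameras showed everything upright, with the jar and petri stack apparently where they started. I checked those two by eye only and did not measure them again.

**Positions:** Release points were about 1 mm from my estimated bay centres. The bottles were within about 7 mm of the tray's centre line, with 73 mm between them. The lens was about 3 mm from the dish centre.

**Disagreements:** At first the scene and side cameras differed by up to about 15 mm on the dish and petri stack, and by about 10 mm on the tray and box. Closer wrist-camera looks settled the tray, box and dish. The wrist readings of the tray and box outlines came out 6–10 mm smaller than the stated sizes, probably because I read the inner edges, so I relied only on their centres.

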